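# Press the collared bushing home in a proof-press bearing block

## Robot

A 7-joint arm with a two-finger parallel gripper is mounted at the origin on the work surface. World frame = base frame: x ahead of the robot, y to its left, z up, the work surface at z = 0. Lengths are in m, angles in rad, forces in N, time in s.
With the tool pointing down it reaches from about 0.35 to 0.9 m from the base axis. Payload 7.2 kg.
Tool frame: the origin (TCP) lies on the front face of the gripper's body, between the roots of the fingers; the fingertips stand 80 mm ahead of it and the grasp point (between the pads) lies 61 mm ahead of it (manip.tip_extent is the distance from the TCP to the fingertips, in m); z points along the fingers, y is the line along which they close (so a half turn about z gives the same grasp; the last joint's range is limited). The gripper opens to 88 mm and grips with 3 to 60 N. Pads are 20 mm wide; open, the fingers measure 115 mm over their backs; the gripper's body (75 mm by 178 mm) begins 61 mm behind the grasp point.
Start: joints at [1.234, 0.411, -0.013, 1.596, 0.006, 1.134, -0.082], TCP at [0.166, -0.603, 0.303] pointing down, gripper open.
Joint ranges: [-2.95, 2.95], [-0.29, 1.99], [-1.47, 1.44], [0.14, 2.54], [-1.03, 4.17], [0.13, 1.85], [-2.86, 2.86]. Speed limits (rad/s): [2.39, 2.39, 3.01, 3.01, 3.14, 3.14, 3.14].

## Interface

Orientations are given as a unit quaternion [x, y, z, w].
In Python, from plant import manip, eyes, ticket gives the robot as it stands.
- The arm moves only by the tool step_arm, never from a script. Its arguments are lists of equal length, an entry for each row: "rot": the turn, a rotation vector about the tool's x, y, z in units of 6 degrees (1.0 is 6 degrees), a list of three; "xyz": the shift along the tool's x, y, z in cm, a list of three; "hand": the finger opening in cm, from 0 to 8.78. A call has 1 to 12 rows; each row is the pose to reach, as a shift and turn from the pose commanded when the call began, along the tool's axes at that moment; what a row does not reach only later rows make up. A row lasts 1/10 s, in which the tool goes at most 50 mm and 8.59 degrees, less where a joint would pass 70% of its speed; a pose out of reach is approached as far as the arm can. A call with a gripper value outside its range is refused whole. The fingers move at their own pace and stop on an object; "newtons" is the grip in N (left out, the last holds). Time passes only in rows, so rows that repeat a pose let the fingers close. It gives the time, the measured TCP pose, the force, the opening and the grip force at its end, in the units of the state.
- manip.sense(): the state, without advancing time (a new reading comes with each control period).
- eyes.grab_frame(name): name is "scene" or "top" or "wrist"; returns a dict with "frame" (400x640x3 uint8, blue, green, red), "mtx" (3x3 intrinsics, pixels), "R" (3x3) and "t" (3): a world point X has camera coordinates R X + t. Camera axes: x right, y down, z forward; pixel columns grow to the right and rows downward; lengths in m; the calibration is good to about 2 mm. A picture is of the moment at which its call begins. There is no depth.
- ticket.job_done(): hands the job in; it is judged then, once.
The state is a dict: "t": time; "joints": joint angles; "qvel": joint speeds; "tau": joint torques, N m; "tool_pos": TCP position; "orientation": TCP orientation; "ft_force": force on the tool from outside, world axes, zero at the start; "ft_torque": the same for the moment, N m; "gripper_width": finger opening in m; "grasp_force": force on a finger pad.
Only numpy, scipy, OpenCV 4.12 (cv2) and the standard library are available. Lean on these libraries where they do the work, as an engineer would, in place of code of your own. Each camera call takes 0.05 s, during which the arm holds its last target. There are 200 camera calls.

## Task

One of the proof press's two bearing blocks still has an empty bore. Put the collared bushing into it, narrow end down, and press it straight down against the drag of the seal ring until the collar lies flat on the block, like the one on the finished block; stop as soon as the force rises there rather than forcing it, and let go. Leave the plain sleeve standing where it is.

Things in the scene. Friction and masses are not known exactly. Their poses are not given: they have to be found in the camera images.
- bushing: cream plastic bushing, 46 mm tall, about 90 g, loose on its narrow end: the only loose part with a collar wider than its stem. Collar: top 16 mm, 60 mm across, grip its sides. Spigot below: 36 mm across, 30 mm long, its last 8 mm tapering to 28 mm; 24 mm hole through. Origin: centre of the narrow bottom end; z up along its axis; collar underside 30 mm, top 46 mm above the origin.
- block: fixed block with the empty bore: grey foot 120 x 90 x 14 mm, round steel boss with flat top (82 mm across) 55 mm up. Origin: centre of its underside, z up = bore axis. Mouth in the top face 50 mm wide, tapering in 8 mm to a 38 mm bore. Bushing home: its origin 25 mm above this one. The finished block beside it, 150 to 260 mm off, looks the same but a collar covers its bore.
- seal_ring (a joint): stiff black seal ring, 37 mm across, seen inside the empty bore. Value in m: how far it is pushed down; at 0 its top is 18 mm below the block's top; starts at 0 to 0.003. It drags with a steady 10 N, does not spring back, and the bushing's weight does not move it. The bushing's narrow end drives it to 0.012, where the collar meets the block and force rises steeply above 10 N.
- sleeve: bystander: plain straight cream sleeve, no collar, 44 mm across, 46 mm high, 30 mm hole, standing loose. Origin: centre of its underside, z up. Also loose, unlisted and not needed: a flat cream ring (66 mm across, 12 mm high, 42 mm hole) and a brown wooden block (70 x 35 x 23 mm).
Not all that is in view belongs to the job. Leave any blue or yellow look-alike of the bushing alone.

How it is judged:
At the end, for the whole second after the job is handed in: The bushing is released and at rest in the empty block's bore, collar up: collar no more than 4 mm above the block's top face, axis within 8 mm of the bore's axis and within 10 degrees of upright, seal ring pushed down by at least 8 mm (z of bushing in the frame of block below 0.029 m and horizontal distance between bushing and block below 0.008 m and angle between bushing's own z axis and vertical below 0.17 rad and value of joint seal_ring above 0.008 m and linear speed of bushing below 0.02 m/s); the robot touches nothing.
It fails at once if the bushing is forced: more than 60 N between bushing and block (contact force between bushing and block above 60 N).
It fails at once if the plain sleeve is moved by more than 20 mm (distance of sleeve from where it was at the start of the episode above 0.02 m).
It also fails if it takes over 35 s, if anything falls off the work surface, if the arm or the gripper's body presses on something with over 40 N, if the wrist force passes 120 N, or if a joint passes its speed limit or range.

## Working session

There is one attempt and no reset: what is moved stays moved. The work goes in short steps, Python scripts to look and compute and a tool call to move; the robot and the scene stay as the last step left them, time stands still between calls to the robot, and variables do not carry over. Pictures are saved under pics/ and viewed, at most 10 in all, crops included, and the job is handed in when it is done.

Besides the shell and the picture viewer there is one more tool, called after "Call:" in YAML: its name, and indented under it one key for each argument. step_arm: Moves the arm, as the interface text tells. Its arguments: {"type":"object","properties":{"rot":{"type":"array","items":{"type":"array","items":{"type":"number"}}},"xyz":{"type":"array","items":{"type":"array","items":{"type":"number"}}},"hand":{"type":"array","items":{"type":"number"}},"newtons":{"type":"number"}},"required":["rot","xyz","hand"]}

```bash
mkdir -p pics
python3 - <<'E'
from plant import manip, eyes
import cv2,numpy as np
for n in("scene","top"):
    f=eyes.grab_frame(n); cv2.imwrite(f"pics/{n}0.png",f["frame"]); np.savez(f"{n}0.npz",**f)
    print(n,f["mtx"].tolist(),f["R"].round(3).tolist(),f["t"].round(3).tolist())
s=manip.sense();print(s["t"],s["tool_pos"],s["orientation"],s["ft_force"])
E
```

```text
scene [[480.8732805121036, 0.0, 315.05675993331175], [0.0, 480.8732805121036, 203.67831078124553], [0.0, 0.0, 1.0]] [[0.625, 0.781, 0.011], [0.601, -0.472, -0.644], [-0.498, 0.409, -0.765]] [-0.368, -0.31, 1.448]
top [[425.7677275207048, 0.0, 317.98434331878343], [0.0, 425.7677275207048, 202.65011939424616], [0.0, 0.0, 1.0]] [[-0.018, -1.0, -0.02], [-0.981, 0.021, -0.194], [0.194, 0.016, -0.981]] [0.013, 0.603, 0.88]
0.1 [ 0.16584533 -0.6022649   0.30187962] [ 9.90980610e-01  1.34003415e-01 -1.70501123e-04 -6.97479646e-04] [-0.76324968  0.99811035  0.25402482]
```

View pics/top0.png

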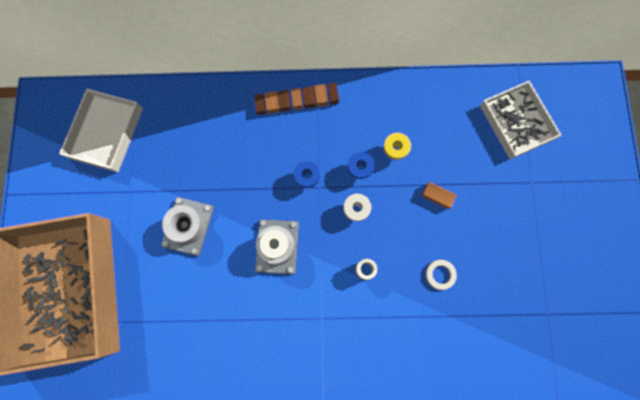

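View pics/scene0.png

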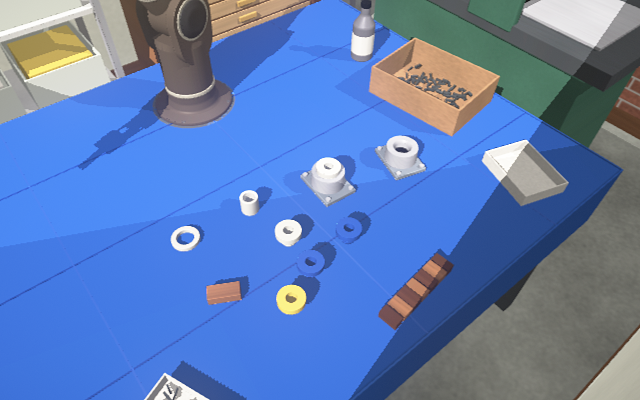

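The top view shows the empty block at about (182,223), the finished block at (275,245), the bushing at (357,208), the sleeve at (367,269), the ring at (441,275) and wood at (439,195). Next I'll convert these to world positions.

```bash
cat > h.py <<'E'
import numpy as np,cv2
def ray(f,u,v,z):
    R,t,K=f["R"],f["t"],f["mtx"]; c=-R.T@t
    d=R.T@np.linalg.solve(K,[u,v,1.]); return c+d*(z-c[2])/d[2]
def pix(f,X):
    p=f["mtx"]@(f["R"]@np.asarray(X)+f["t"]); return p[:2]/p[2]
E
python3 - <<'E'
from h import *
for n in("top","scene"):
    f=np.load(f"{n}0.npz"); im=f["frame"]; hsv=cv2.cvtColor(im,cv2.COLOR_BGR2HSV)
    m=((hsv[...,1]<70)&(hsv[...,2]>150)).astype(np.uint8)
    k,l,st,c=cv2.connectedComponentsWithStats(m)
    for i in range(1,k):
        if 80<st[i,4]<3500:
            ct=max(cv2.findContours((l==i).astype(np.uint8),0,1)[0],key=cv2.contourArea)
            e=cv2.fitEllipse(ct)
            print(n,st[i].tolist(),np.round(e[0],1),np.round(e[1],1),[ray(f,*e[0],z).round(4)[:2].tolist() for z in(.04,.055)])
E
```

```text
top [484, 81, 77, 75, 844] [522.1 118.1] [57.1 76.6] [[0.7969, -0.476], [0.7909, -0.4686]]
top [500, 95, 16, 17, 132] [506.1 103.6] [14.4 17. ] [[0.8336, -0.443], [0.827, -0.4361]]
top [95, 97, 17, 33, 117] [100.8 112. ] [14.8 27. ] [[0.8377, 0.5135], [0.831, 0.5051]]
top [512, 120, 18, 9, 85] [520.6 124.4] [ 7.7 16.6] [[0.7814, -0.4708], [0.7756, -0.4635]]
top [59, 122, 72, 50, 1145] [ 82.3 132.1] [54.  91.6] [[0.7884, 0.5534], [0.7826, 0.5444]]
top [343, 194, 28, 27, 515] [357.  206.9] [26.2 26.7] [[0.5955, -0.0861], [0.5927, -0.085]]
top [162, 198, 51, 44, 1281] [186.  219.5] [38.8 51.4] [[0.5749, 0.2988], [0.5725, 0.2938]]
top [10, 213, 80, 14, 82] [ 49.7 219.5] [ 1.  74.3] [[0.5812, 0.6091], [0.5787, 0.5992]]
top [257, 220, 41, 53, 1347] [279.2 241.8] [39.6 52.9] [[0.5205, 0.0889], [0.519, 0.0873]]
top [356, 259, 21, 21, 222] [366.4 268.7] [19.8 20.2] [[0.4579, -0.1017], [0.4573, -0.1003]]
top [427, 260, 30, 30, 443] [441.1 274.2] [28.3 29.8] [[0.4431, -0.2629], [0.4428, -0.2589]]
scene [522, 0, 116, 48, 3351] [579.8  18.3] [ 46.1 102.2] [[0.478, 1.2926], [0.4894, 1.2626]]
scene
[... 321 characters left out ...]
 46.4] [[0.5816, 0.2894], [0.5912, 0.2766]]
scene [482, 140, 87, 57, 2196] [523.  167.6] [44.  79.4] [[0.8029, 0.5068], [0.8087, 0.4903]]
scene [301, 157, 55, 50, 1482] [327.7 180.4] [41.2 48.6] [[0.53, 0.0866], [0.5405, 0.0774]]
scene [239, 190, 19, 26, 365] [248.4 202. ] [17.8 26.4] [[0.4677, -0.1062], [0.4792, -0.1121]]
scene [275, 220, 27, 27, 528] [287.7 232. ] [25.4 26.5] [[0.5965, -0.0857], [0.6059, -0.092]]
scene [171, 226, 29, 25, 412] [184.9 238. ] [23.8 28.9] [[0.4685, -0.2757], [0.48, -0.2787]]
scene [577, 328, 63, 72, 2262] [618.5 375.9] [46.9 86.1] [[1.2359, 0.1946], [1.2342, 0.1835]]
scene [144, 373, 65, 27, 693] [173.7 389.7] [24.3 58.5] [[0.7524, -0.4541], [0.7591, -0.4541]]
```

Call:
step_arm:
  rot:
    - [0,0,0.3]
    - [0,0,0.6]
    - [0,0,0.9]
    - [0,0,1.2]
    - [0,0,1.5]
    - [0,0,1.8]
    - [0,0,2.1]
    - [0,0,2.4]
    - [0,0,2.57]
    - [0,0,2.57]
    - [0,0,2.57]
    - [0,0,2.57]
  xyz:
    - [2,-1.4,0]
    - [5,-3.5,0]
    - [9,-6.3,0.4]
    - [13,-9,0.8]
    - [17,-11.8,1.2]
    - [21,-14.6,1.6]
    - [25,-17.4,2]
    - [29,-20.2,2.4]
    - [33,-23,2.8]
    - [37,-25.8,3.2]
    - [41,-28.6,3.6]
    - [45,-31.4,4]
  hand: [8.78,8.78,8.78,8.78,8.78,8.78,8.78,8.78,8.78,8.78,8.78,8.78]

```text
t: 1.3
tool_pos: [0.5172, -0.1787, 0.2624]
orientation: [1.0, -0.0, -0.0, 0.0]
ft_force: [1.0, -1.2, 0.0]
gripper_width: 0.0878
grasp_force: 0.0
```

Call:
step_arm:
  rot:
    - [0,0,0]
    - [0,0,0]
    - [0,0,0]
    - [0,0,0]
    - [0,0,0]
    - [0,0,0]
  xyz:
    - [2.5,-3,0]
    - [5,-6,0]
    - [7,-8.4,0]
    - [7.8,-9.4,0]
    - [7.8,-9.4,0]
    - [7.8,-9.4,0]
  hand: [8.78,8.78,8.78,8.78,8.78,8.78]

```text
t: 1.9
tool_pos: [0.5936, -0.0878, 0.2623]
orientation: [1.0, -0.001, -0.001, 0.0]
ft_force: [0.1, 0.1, 0.1]
gripper_width: 0.0877
grasp_force: 0.0
```

Run:
```python
from plant import manip, eyes
from h import *
f=eyes.grab_frame("wrist"); cv2.imwrite("pics/w1.png",f["frame"]); np.savez("w1.npz",**f)
s=manip.sense();print(s["t"],s["tool_pos"],s["ft_force"]); print(-f["R"].T@f["t"],f["R"].round(2).tolist())
im=f["frame"]; hsv=cv2.cvtColor(im,cv2.COLOR_BGR2HSV)
m=((hsv[...,1]<70)&(hsv[...,2]>150)).astype(np.uint8)
k,l,st,c=cv2.connectedComponentsWithStats(m)
for i in range(1,k):
    if st[i,4]>300:
        cs=cv2.findContours((l==i).astype(np.uint8),cv2.RETR_CCOMP,cv2.CHAIN_APPROX_NONE)[0]
        for ct in cs:
            if len(ct)>40:
                e=cv2.fitEllipse(ct); print(st[i].tolist(),len(ct),np.round(e[0],1),np.round(e[1],1),ray(f,*e[0],.046).round(4))
```

```text
1.95 [ 0.5934887  -0.08835718  0.26244963] [-0.60613747  0.31720825 -0.63443226]
[ 0.6625369  -0.08699116  0.34399647] [[-0.0, -1.0, 0.0], [-0.97, 0.0, 0.26], [-0.26, -0.0, -0.97]]
[0, 161, 42, 97, 2883] 338 [ 19.4 204.8] [ 43.7 101.9] [0.5762 0.2466 0.046 ]
[0, 161, 42, 97, 2883] 51 [ 27.3 243.6] [ 8.5 14. ] [0.5296 0.2504 0.046 ]
[290, 162, 55, 55, 2024] 153 [317.6 189. ] [53.1 54.2] [ 0.5937 -0.0842  0.046 ]
[290, 162, 55, 55, 2024] 58 [318.3 189.3] [19.6 22.6] [ 0.5933 -0.085   0.046 ]
[122, 198, 89, 77, 3377] 389 [171.1 231.1] [65.2 83.2] [0.5448 0.0826 0.046 ]
```

View pics/w1.png

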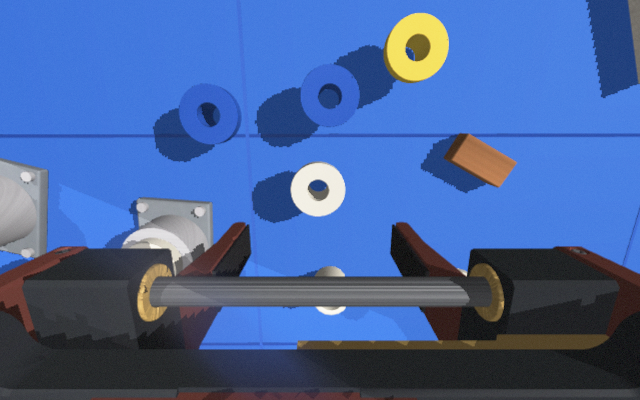

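The wrist view shows the bushing at (318,189), which is about (0.5935, -0.085). The sleeve is behind the gripper bar and clear of it. I'll descend so the tips sit 3 mm above the collar underside, then grip.

Call:
step_arm:
  rot:
    - [0,0,0]
    - [0,0,0]
    - [0,0,0]
    - [0,0,0]
    - [0,0,0]
    - [0,0,0]
    - [0,0,0]
    - [0,0,0]
  xyz:
    - [0,-0.2,3]
    - [0,-0.2,6]
    - [0,-0.2,9]
    - [0,-0.2,11.5]
    - [0,-0.2,13.5]
    - [0,-0.2,14.5]
    - [0,-0.2,14.9]
    - [0,-0.2,14.9]
  hand: [8.78,8.78,8.78,8.78,8.78,8.78,8.78,8.78]

```text
t: 2.75
tool_pos: [0.5943, -0.0852, 0.1139]
orientation: [1.0, -0.001, 0.0, 0.0]
ft_force: [-1.0, -0.1, 0.4]
gripper_width: 0.0877
grasp_force: 0.0
```

Call:
step_arm:
  rot:
    - [0,0,0]
    - [0,0,0]
    - [0,0,0]
    - [0,0,0]
    - [0,0,0]
    - [0,0,0]
    - [0,0,0]
    - [0,0,0]
  xyz:
    - [0,0,0]
    - [0,0,0]
    - [0,0,0]
    - [0,0,0]
    - [0,0,0]
    - [0,0,0]
    - [0,0,0]
    - [0,0,0]
  hand: [7.5,7,6.5,6.2,5.8,5.5,5.5,5.5]
  newtons: 35

```text
t: 3.55
tool_pos: [0.5946, -0.0845, 0.114]
orientation: [1.0, -0.0, 0.0, 0.0]
ft_force: [-0.4, -0.6, 4.9]
gripper_width: 0.0593
grasp_force: 35.0
```

Call:
step_arm:
  rot:
    - [0,0,0]
    - [0,0,0]
    - [0,0,0]
    - [0,0,0]
    - [0,0,0]
    - [0,0,0]
    - [0,0,0]
    - [0,0,0]
    - [0,0,0]
    - [0,0,0]
    - [0,0,0]
    - [0,0,0]
  xyz:
    - [0,0,-1.5]
    - [0,0,-5]
    - [0,0,-9]
    - [0,-2,-12]
    - [-1,-5,-12]
    - [-2,-9,-12]
    - [-3,-13,-12]
    - [-4,-17,-12]
    - [-5,-21,-12]
    - [-6,-25,-12]
    - [-7,-29,-12]
    - [-7.5,-32,-12]
  hand: [5.5,5.5,5.5,5.5,5.5,5.5,5.5,5.5,5.5,5.5,5.5,5.5]

```text
t: 4.75
tool_pos: [0.518, 0.2386, 0.2345]
orientation: [1.0, 0.001, -0.0, -0.0]
ft_force: [0.4, 0.2, -1.0]
gripper_width: 0.0592
grasp_force: 35.0
```

Call:
step_arm:
  rot:
    - [0,0,0]
    - [0,0,0]
    - [0,0,0]
    - [0,0,0]
    - [0,0,0]
    - [0,0,0]
  xyz:
    - [0,-2.5,0]
    - [-0.3,-4.5,0]
    - [-0.5,-6,0]
    - [-0.5,-6.5,0]
    - [-0.5,-6.5,0]
    - [-0.5,-6.5,0]
  hand: [5.5,5.5,5.5,5.5,5.5,5.5]

```text
t: 5.35
tool_pos: [0.515, 0.2994, 0.2336]
orientation: [1.0, -0.001, -0.0, 0.0]
ft_force: [-0.5, -1.1, -1.3]
gripper_width: 0.0596
grasp_force: 35.0
```

Run:
```python
from plant import manip, eyes
from h import *
f=eyes.grab_frame("wrist"); cv2.imwrite("pics/w2.png",f["frame"]); np.savez("w2.npz",**f)
s=manip.sense();print(s["t"],s["tool_pos"],s["orientation"].round(4),s["ft_force"],s["gripper_width"]); print(-f["R"].T@f["t"])
```

```text
5.4 [0.51503754 0.29929886 0.23362763] [ 1.e+00 -1.e-03  0.e+00  4.e-04] [ 0.12276055 -0.40109106 -1.72696035] 0.05942355004174548
[0.58379179 0.30026434 0.31544436]
```

View pics/w2.png

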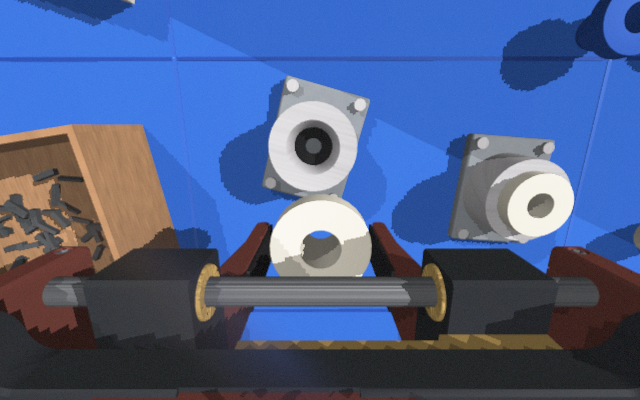

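The wrist view shows the bore's boss at about (313,146) with the black seal ring visible. The held bushing's collar is centred around (321,245). I'll work out both offsets.

Run:
```python
from h import *
f=np.load("w2.npz"); im=f["frame"]; hsv=cv2.cvtColor(im,cv2.COLOR_BGR2HSV); g=im.max(2)
m=((g<90)).astype(np.uint8); m[:100]=0;m[190:]=0;m[:,:270]=0;m[:,358:]=0
ct=max(cv2.findContours(m,0,1)[0],key=cv2.contourArea); e=cv2.fitEllipse(ct); print("dark",e,ray(f,*e[0],.036))
print("row146",g[146,262:362].tolist()); print("col313",g[95:195,313].tolist())
for u0,v0,u1,v1 in [(313,146,0,0)]:
    print("boss",ray(f,312.5,145.5,.055))
m=((hsv[...,1]<60)&(g>120)).astype(np.uint8); m[:192]=0;m[276:]=0;m[:,:262]=0;m[:,380:]=0
h=cv2.findContours(1-m[192:276,262:380],cv2.RETR_LIST,cv2.CHAIN_APPROX_NONE)[0]
for c in h:
    if 40<len(c): print("held",len(c),cv2.fitEllipse(c+[262,192]))
# predicted held collar circle
X=[.515,.2995,.166]; print("pred",pix(f,X),[pix(f,np.add(X,d)).round(1).tolist() for d in([.03,0,0],[-.03,0,0],[0,.03,0],[0,-.03,0])])
B=[.567,.302,.055]; print([pix(f,np.add(B,d)).round(1).tolist() for d in([0,0,0],[.041,0,0],[-.041,0,0],[0,.041,0],[0,-.041,0])])
```

```text
dark ((313.3962707519531, 145.0010528564453), (37.13294982910156, 38.41412353515625), 173.38394165039062) [0.56405535 0.30679294 0.036     ]
row146 [150, 150, 151, 151, 149, 155, 188, 227, 227, 227, 225, 225, 225, 224, 227, 225, 223, 223, 225, 224, 226, 225, 226, 225, 219, 210, 204, 198, 193, 189, 184, 176, 152, 38, 43, 46, 46, 38, 46, 40, 41, 41, 40, 61, 95, 93, 93, 95, 95, 95, 92, 93, 93, 89, 93, 90, 93, 92, 88, 65, 31, 32, 35, 32, 32, 35, 35, 36, 33, 42, 72, 109, 116, 118, 120, 124, 126, 149, 199, 214, 215, 212, 213, 213, 214, 216, 215, 215, 213, 214, 214, 218, 218, 217, 215, 211, 205, 208, 206, 211]
col313 [176, 177, 175, 172, 176, 177, 212, 223, 222, 221, 223, 226, 225, 225, 224, 224, 223, 224, 221, 218, 222, 221, 221, 222, 193, 134, 104, 97, 94, 92, 85, 81, 45, 23, 25, 30, 28, 28, 30, 29, 28, 31, 26, 80, 96, 95, 98, 95, 93, 96, 92, 93, 98, 91, 95, 91, 89, 90, 69, 44, 41, 45, 46, 48, 44, 45, 48, 49, 38, 33, 135, 159, 166, 169, 174, 181, 186, 192, 201, 212, 223, 223, 225, 228, 225, 224, 226, 227, 226, 225, 226, 227, 226, 229, 229, 227, 179, 145, 146, 144]
boss [0.5649472  0.30717557 0.055     ]
held 107 ((318.072021484375, 246.1512908935547), (28.27446937561035, 39.41663360595703), 46.07184982299805)
held 223 ((362.5089416503906, 229.5998077392578), (39.21685028076172, 92.09058380126953), 177.3263702392578)
held 232 ((280.260009765625, 230.97254943847656), (41.83710479736328, 93.91632080078125), 1.1296515464782715)
pred [321.50969563 246.96810749] [[321.5, 196.9], [321.5, 292.5], [269.8, 247.1], [373.3, 246.9]]
[[318.1, 143.2], [318.0, 95.8], [318.3, 186.9], [273.4, 143.3], [362.9, 143.1]]
```

Call:
step_arm:
  rot:
    - [0,0,0]
    - [0,0,0]
    - [0,0,0]
    - [0,0,0]
    - [0,0,0]
    - [0,0,0]
    - [0,0,0]
    - [0,0,0]
  xyz:
    - [1.5,-0.2,0]
    - [3,-0.4,0]
    - [4.2,-0.6,0]
    - [4.85,-0.7,0]
    - [4.85,-0.7,1.5]
    - [4.85,-0.7,3]
    - [4.85,-0.7,4.5]
    - [4.85,-0.7,4.5]
  hand: [5.5,5.5,5.5,5.5,5.5,5.5,5.5,5.5]

```text
t: 6.2
tool_pos: [0.5613, 0.3068, 0.1852]
orientation: [1.0, 0.0, -0.002, 0.001]
ft_force: [-0.3, -0.7, -0.0]
gripper_width: 0.0591
grasp_force: 35.0
```

Run:
```python
from plant import manip, eyes
from h import *
f=eyes.grab_frame("wrist"); g=eyes.grab_frame("scene"); np.savez("w3.npz",**f);np.savez("s3.npz",**g)
s=manip.sense();print(s["t"],s["tool_pos"],s["ft_force"])
u,v=pix(g,[.5635,.307,.06]).astype(int); c=cv2.resize(g["frame"][v-50:v+40,u-60:u+60],None,fx=4,fy=4)
cv2.imwrite("pics/c3.png",np.hstack([c,cv2.resize(f["frame"][70:310,220:430],(315,360))]))
```

```text
6.3 [0.56251657 0.30763193 0.18784789] [ 1.07842295 -0.67846135 -0.94433416]
```

View pics/c3.png

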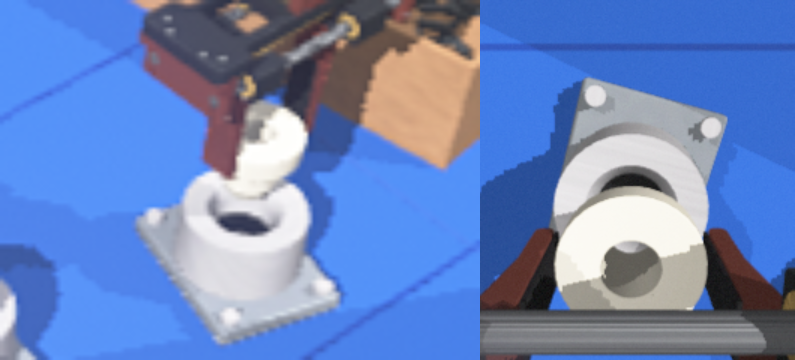

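Run:
```python
from h import *
g=np.load("s3.npz"); f=np.load("w3.npz")
a=g["frame"].copy(); X=np.array([.5625,.3076,0]); zb=.1878-.114
u,v=pix(g,X+[0,0,zb+.03]).astype(int); S=8
c=cv2.resize(a[v-30:v+30,u-25:u+25],None,fx=S,fy=S,interpolation=2)
th=np.linspace(0,2*np.pi,60)
for r,z,col in((.03,.046,(0,0,255)),(.03,.03,(0,200,0)),(.012,.046,(255,0,255)),(.018,.03,(255,0,0)),(.014,0,(255,255,0))):
    p=[(pix(g,X+[r*np.cos(t),r*np.sin(t),zb+z])-[u-25,v-30])*S for t in th]
    cv2.polylines(c,[np.int32(p)],True,col,1)
d=f["frame"].copy()
for r,z,col in((.03,.046,(0,0,255)),(.012,.046,(255,0,255)),(.012,0,(255,255,0))):
    p=[pix(f,X+[r*np.cos(t),r*np.sin(t),zb+z]) for t in th]; cv2.polylines(d,[np.int32(p)],True,col,1)
d=cv2.resize(d[140:300,250:390],None,fx=2.8,fy=3)[:480]
cv2.imwrite("pics/c4.png",np.hstack([c,d[:, :392]]))
```

```text
(no output)
```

View pics/c4.png

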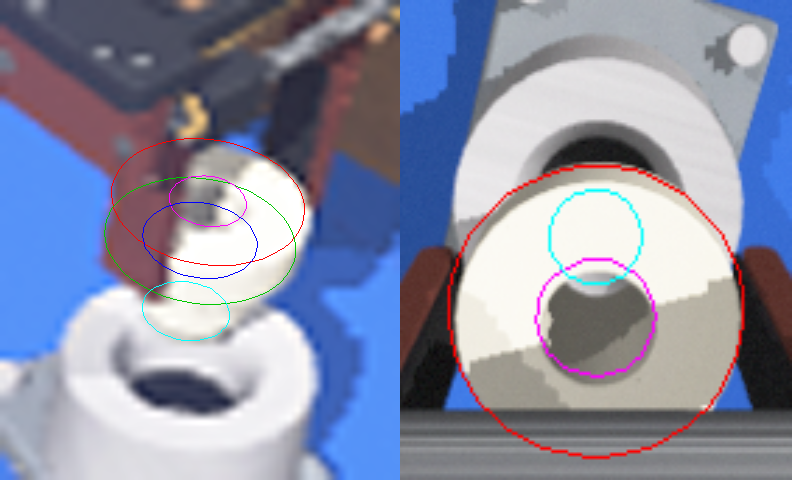

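The overlay shows the bushing close to upright and centred in the grip. I'll lower it into the mouth slowly and watch the force.

Call:
step_arm:
  rot:
    - [0,0,0]
    - [0,0,0]
    - [0,0,0]
    - [0,0,0]
    - [0,0,0]
    - [0,0,0]
    - [0,0,0]
  xyz:
    - [0,0,0.6]
    - [0,0,1.2]
    - [0,0,1.7]
    - [0,0,2.1]
    - [0,0,2.4]
    - [0,0,2.6]
    - [0,0,2.6]
  hand: [5.5,5.5,5.5,5.5,5.5,5.5,5.5]

```text
t: 7.0
tool_pos: [0.563, 0.3076, 0.1623]
orientation: [1.0, -0.0, -0.0, 0.0]
ft_force: [0.2, 0.6, -0.6]
gripper_width: 0.0593
grasp_force: 35.0
```

Call:
step_arm:
  rot:
    - [0,0,0]
    - [0,0,0]
    - [0,0,0]
    - [0,0,0]
  xyz:
    - [0,0,0.2]
    - [0,0,0.4]
    - [0,0,0.6]
    - [0,0,0.6]
  hand: [5.5,5.5,5.5,5.5]

```text
t: 7.4
tool_pos: [0.563, 0.3075, 0.1563]
orientation: [1.0, -0.0, -0.0, 0.0]
ft_force: [0.2, -0.1, -0.3]
gripper_width: 0.059
grasp_force: 35.0
```

Call:
step_arm:
  rot:
    - [0,0,0]
    - [0,0,0]
    - [0,0,0]
    - [0,0,0]
  xyz:
    - [0,0,0.15]
    - [0,0,0.3]
    - [0,0,0.45]
    - [0,0,0.5]
  hand: [5.5,5.5,5.5,5.5]

```text
t: 7.8
tool_pos: [0.5638, 0.3073, 0.152]
orientation: [1.0, -0.0, 0.001, 0.0]
ft_force: [2.5, -1.5, 1.7]
gripper_width: 0.0591
grasp_force: 35.0
```

Call:
step_arm:
  rot:
    - [0,0,0]
    - [0,0,0]
    - [0,0,0]
  xyz:
    - [0,0,0.1]
    - [0,0,0.2]
    - [0,0,0.3]
  hand: [5.5,5.5,5.5]

```text
t: 8.1
tool_pos: [0.5638, 0.3072, 0.1489]
orientation: [1.0, -0.0, 0.001, 0.0]
ft_force: [4.4, -3.4, 9.6]
gripper_width: 0.0592
grasp_force: 35.0
```

Call:
step_arm:
  rot:
    - [0,0,0]
    - [0,0,0]
    - [0,0,0]
    - [0,0,0]
  xyz:
    - [0.05,0.05,0.1]
    - [0.05,0.05,0.2]
    - [0.05,0.05,0.3]
    - [0.05,0.05,0.4]
  hand: [5.5,5.5,5.5,5.5]

```text
t: 8.5
tool_pos: [0.5642, 0.3072, 0.1459]
orientation: [1.0, -0.0, 0.001, -0.0]
ft_force: [1.5, -3.5, 10.4]
gripper_width: 0.0597
grasp_force: 35.0
```

Steady 10 N of drag, so the ring is moving.

Call:
step_arm:
  rot:
    - [0,0,0]
    - [0,0,0]
    - [0,0,0]
    - [0,0,0]
  xyz:
    - [0,0.03,0.1]
    - [0,0.03,0.2]
    - [0,0.03,0.3]
    - [0,0.03,0.4]
  hand: [5.5,5.5,5.5,5.5]

```text
t: 8.9
tool_pos: [0.5642, 0.3071, 0.142]
orientation: [1.0, -0.0, 0.001, -0.0]
ft_force: [1.1, -3.7, 11.3]
gripper_width: 0.0593
grasp_force: 35.0
```

Call:
step_arm:
  rot:
    - [0,0,0]
    - [0,0,0]
  xyz:
    - [0,0,0.08]
    - [0,0,0.15]
  hand: [5.5,5.5]

```text
t: 9.1
tool_pos: [0.5642, 0.3071, 0.1405]
orientation: [1.0, -0.0, 0.001, -0.0]
ft_force: [2.0, -3.9, 10.6]
gripper_width: 0.0591
grasp_force: 35.0
```

Call:
step_arm:
  rot:
    - [0,0,0]
    - [0,0,0]
  xyz:
    - [0,0,0.06]
    - [0,0,0.12]
  hand: [5.5,5.5]

```text
t: 9.3
tool_pos: [0.5642, 0.3072, 0.1394]
orientation: [1.0, -0.0, 0.001, -0.0]
ft_force: [1.2, -3.6, 10.4]
gripper_width: 0.0591
grasp_force: 35.0
```

Call:
step_arm:
  rot:
    - [0,0,0]
    - [0,0,0]
  xyz:
    - [0,0,0.04]
    - [0,0,0.04]
  hand: [5.5,5.5]

```text
t: 9.5
tool_pos: [0.5642, 0.3071, 0.139]
orientation: [1.0, -0.0, 0.001, -0.0]
ft_force: [1.7, -3.4, 10.4]
gripper_width: 0.0594
grasp_force: 35.0
```

Call:
step_arm:
  rot:
    - [0,0,0]
    - [0,0,0]
  xyz:
    - [0,0,0.05]
    - [0,0,0.05]
  hand: [5.5,5.5]

```text
t: 9.7
tool_pos: [0.5642, 0.3071, 0.1389]
orientation: [1.0, -0.0, 0.001, -0.0]
ft_force: [1.1, -4.1, 14.4]
gripper_width: 0.0594
grasp_force: 35.0
```

Call:
step_arm:
  rot:
    - [0,0,0]
    - [0,0,0]
  xyz:
    - [0,0,0.04]
    - [0,0,0.04]
  hand: [5.5,5.5]

```text
t: 9.9
tool_pos: [0.5643, 0.3071, 0.1389]
orientation: [1.0, -0.0, 0.001, -0.0]
ft_force: [-1.0, -5.5, 17.4]
gripper_width: 0.0594
grasp_force: 35.0
```

The force rises steeply and the height stalls at the home position, so the collar is seated. I'll release and lift clear.

Call:
step_arm:
  rot:
    - [0,0,0]
    - [0,0,0]
    - [0,0,0]
    - [0,0,0]
    - [0,0,0]
    - [0,0,0]
    - [0,0,0]
    - [0,0,0]
    - [0,0,0]
    - [0,0,0]
    - [0,0,0]
    - [0,0,0]
  xyz:
    - [0,0,-0.08]
    - [0,0,-0.08]
    - [0,0,-0.08]
    - [0,0,-0.08]
    - [0,0,-0.08]
    - [0,0,-0.08]
    - [0,0,-0.5]
    - [0,0,-2]
    - [0,0,-4]
    - [0,0,-7]
    - [0,0,-9]
    - [0,0,-10]
  hand: [6.3,7,7.8,8.5,8.5,8.5,8.5,8.5,8.5,8.5,8.5,8.5]

```text
t: 11.1
tool_pos: [0.5643, 0.3074, 0.2402]
orientation: [1.0, -0.0, 0.002, -0.001]
ft_force: [0.3, 0.8, -0.4]
gripper_width: 0.0848
grasp_force: 0.0
```

Call:
step_arm:
  rot:
    - [0,0,0]
    - [0,0,0]
    - [0,0,0]
    - [0,0,0]
  xyz:
    - [-1,0,0]
    - [-3,0,0]
    - [-4,0,0]
    - [-4,0,0]
  hand: [8.5,8.5,8.5,8.5]

```text
t: 11.5
tool_pos: [0.5217, 0.3071, 0.2361]
orientation: [1.0, 0.001, -0.001, 0.0]
ft_force: [-0.5, -0.1, 0.0]
gripper_width: 0.0849
grasp_force: 0.0
```

Run:
```python
from plant import eyes
from h import *
f=eyes.grab_frame("wrist"); g=eyes.grab_frame("scene")
u,v=pix(g,[.5635,.307,.06]).astype(int); c=cv2.resize(g["frame"][v-45:v+45,u-130:u+50],None,fx=4,fy=4)[:, :480]
c=cv2.resize(g["frame"][v-40:v+60,u-90:u+40],(468,360))
cv2.imwrite("pics/c5.png",np.hstack([c,cv2.resize(f["frame"][50:290,220:430],(315,360))]))
```

```text
(no output)
```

View pics/c5.png

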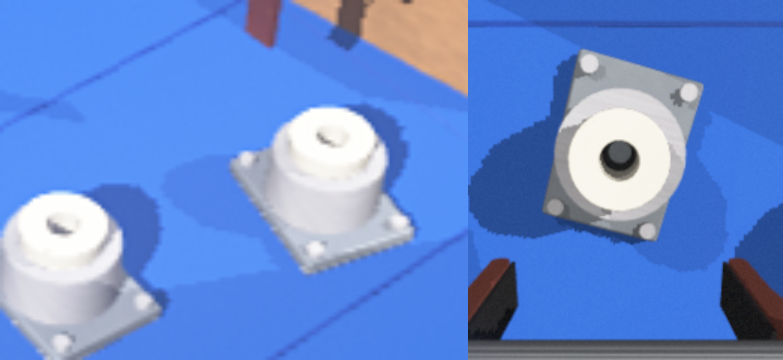

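The bushing's collar lies flat and centred on its block, just like the finished one, and the gripper is clear.

```bash
python3 -c "
from plant import ticket; print(ticket.job_done())"
```

```text
the job is handed in; nothing more can be done
None
```

The collared bushing is seated in the empty bore: I stopped when the force rose to about 17 N, released it, saw the collar flat on the block in the last picture, and handed the job in at about 11.6 s; the sleeve was never touched.

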